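Turn the spindle's flat to the key guide and hold the pulley on it

ROBOT

A 6-joint arm with a two-finger parallel gripper is mounted at the origin on a cart in front of the work surface, level with it; the furniture and walls round the work are solid. World frame = base frame: x ahead of the robot, y to its left, z up, the work surface at z = 0. Lengths are in m, angles in rad, forces in N, time in s.
With the tool pointing down it reaches from about 0.35 to 0.975 m from the base axis. Payload 17.4 kg.
Tool frame: the origin (TCP) lies on the front face of the gripper's body, between the roots of the fingers; the fingertips stand env.tip_extent ahead of it and the grasp point (between the pads) lies 54 mm ahead of it (env.tip_extent is the distance from the TCP to the fingertips, in m); z points along the fingers, y is the line along which they close (so a half turn about z gives the same grasp; the last joint's range is limited). The gripper opens to 85 mm and grips with 20 to 120 N. Pads are 22 mm wide; open, the fingers measure 114 mm over their backs; the gripper's body (76 mm by 85 mm) begins 54 mm behind the grasp point. The pads swing forward as they close: fully open they stand 13 mm farther back than shut.
Start: joints at [1.266, 0.116, 1.442, -0, 1.584, -0.038], TCP at [0.178, 0.651, 0.304] pointing down, gripper open.
Joint ranges: [-2.83, 2.83], [-0.83, 2.19], [0.07, 2.5], [-1.14, 4.28], [0.01, 3], [-2.97, 2.97]. Speed limits (rad/s): [1.89, 1.89, 2.22, 3.14, 3.14, 3.14].

INTERFACE

Orientations are given as a 3x3 rotation matrix whose columns are the frame's x, y, z axes.
In Python, from plant import env, solver, get_obs, cams, job gives the robot as it stands. Calls block until the motion is done:
- env.goto(position, orientation): joint-space move of the TCP to a pose.
- env.move_linear(position, feed=0.15, ori=None): straight line of the TCP; ori=None keeps the orientation; feed is the mean speed in m/s.
- env.move_joints(angles): joint-space move.
- env.move_gripper(opening, newtons=None): opening from 0.0 (shut) to 1.0 (fully open); newtons is the grip in N (None keeps the last); returns when the fingers have stopped.
- env.dwell(seconds).
- solver.inverse_kinematics(position, orientation): joint angles nearest the present ones, or None.
- get_obs(): the state.
- cams.read_camera(name): name is "side" or "top"; returns the picture (480x640x3 uint8, blue, green, red); there is no depth.
- cams.camera_params(name): a dict with "intrinsics" (3x3 intrinsics, pixels), "position" and "attitude" of the camera in the world. Camera axes: x right, y up, looking along -z (the intrinsics and any distortion apply to the point x, -y, -z); pixel columns grow to the right and rows downward; lengths in m; the calibration is good to about 2 mm. A picture is of the moment at which its call begins. camera_params takes no time and is no camera call.
A pose or a line that the arm cannot do raises env.MotionError and nothing moves.
- job.close_job(): hands the job in; it is judged then, once.
The state is a dict: "time": time; "joint_pos": joint angles; "joint_velocities": joint speeds; "effort": joint torques, N m; "tool_pos": TCP position; "eef_rot": TCP orientation; "contact_force": force on the tool from outside, world axes, zero at the start; "torque": the same for the moment, N m; "opening": opening from 0.0 (shut) to 1.0 (fully open); "grasp_force": force on a finger pad.
Only numpy, scipy, OpenCV 4.12 (cv2) and the standard library are available. Lean on these libraries where they do the work, as an engineer would, in place of code of your own. Each camera call takes 0.05 s, during which the arm holds its last target. There are 200 camera calls.

TASK

Take the shaft of the bearing stand between the fingers, feel for its set-screw flat and turn the shaft until the flat squarely faces the key guide. Then let go, fetch the small toothed pulley, slide it down over the shaft with its set screw on the flat (facing the key guide) until it sits fully on the shoulder, and finish still gripping it and pressing it lightly down, so that someone can tighten the screw. Leave the tape roll, mug and wooden block alone.

Things in the scene. Friction and masses are not known exactly. Their poses are not given: they have to be found in the camera images.
- stand: Grey bearing stand, fixed to the bench (place and yaw differ each run). Origin: on the spindle's upright axis at bench height. Base plate 12 mm high, within 52 mm of the axis in x, 40 mm in y, with a tongue 36 mm wide out to x = -115 mm that carries the key guide. Round bearing housing, up to 66 mm diameter, 57 mm high. On it turns the steel spindle: shoulder disc with the shaft above.
- seat (a point): Point on the spindle axis in the upper face of the round shoulder disc (42 mm diameter), 66 mm above the bench, where the pulley is to sit. Its axes are the stand's.
- shaft_top (a point): Centre of the shaft's upper end, 50 mm above the shoulder, on the spindle axis (does not turn with it). The shaft is 24 mm in diameter, its end bevelled 2.5 mm, with one flat along its whole length, 8 mm from the axis and 18 mm wide: 20 mm across the flat, 24 mm elsewhere. A grip square on the flat is centred 2 mm off the axis, away from the flat.
- guide (a point): Mouth of the key guide, 78 mm from the spindle axis on the stand's -x side, 91 mm above the bench: a short level steel tube, 18 mm diameter, 28 mm long, on a grey post, pointing at the spindle axis. A key for the set screw passes through it.
- spindle (a joint): Angle of the spindle about its upright axis, rad, in the stand; positive is anticlockwise seen from above. At 0 the flat faces the key guide (stand's -x); at q the flat's outward direction is the stand's -x turned by q. Starts between 0.5 and 1.4; turns both ways against a small friction (about 0.08 N m) and stays where it is left.
- pulley: Loose aluminium toothed pulley, 105 to 195 g, bore upright on the bench. Origin: centre of underside. Toothed rim 58 mm diameter, 0 to 15 mm high; above it the plain hub, 36 mm diameter, 15 to 36 mm high: grip it there, across its y. Through bore 26.4 mm with one flat 9.2 mm from the axis on the pulley's -x side (about 1 mm clearance on the shaft). Seated: origin at seat, axes as the stand's.
- screw (a point): Dark head of the pulley's set screw on the hub, on the side of the bore's flat: 19.5 mm from the bore axis along the pulley's -x, 25 mm above its underside.
- tape_roll: Bystander: brown roll of packing tape lying flat, 104 mm diameter, 50 mm high, loose; origin at the centre of its underside. It and the pulley lie to the left and right of the stand; which is where differs from run to run.
- mug: Bystander: blue and white mug, 78 x 112 x 92 mm high, behind the stand; origin at the centre of its underside.
- block: Bystander: brown wooden block 45 x 75 x 45 mm, behind the stand; origin at the centre of its underside.
Things that resemble listed ones, but are neither listed nor needed, are in the scene too. Of the things that look like the pulley, take the one that is farthest to the robot's left at the start. There is more than one size of the stand; the job needs the larger.

How it is judged:
On the way, in this order (a step that is already met when the one before it is completed fails the run):
1. the fingers grip the shaft (over 3 N, the gripper centred on the shaft within 15 mm) with the flat facing the key guide within 0.15 rad (contact force between the fingers and stand above 3 N and horizontal distance between the grasp point and seat below 0.015 m and value of joint spindle between -0.15 and 0.15 rad), for 0.2 s.
2. the pulley is gripped and lifted at least 40 mm off the bench (contact force between the fingers and pulley above 1 N and height (world z) of pulley above 0.04 m), for 0.1 s.
At the end, for the whole second after the job is handed in: The pulley sits on the shoulder (within 2.5 mm, centred within 3 mm, tilt under 0.06 rad), its screw faces the key guide (within 6 mm sideways), the shaft flat faces it within 0.2 rad, and the fingers, at rest, grip the pulley (over 5 N) and press it on the spindle (over 3 N) (horizontal distance between pulley and seat below 0.003 m and z of pulley in the frame of seat between -0.003 and 0.0025 m and angle between pulley's own z axis and vertical below 0.06 rad and x of screw in the frame of seat below -0.014 m and y of screw in the frame of seat between -0.006 and 0.006 m and value of joint spindle between -0.2 and 0.2 rad and contact force between the fingers and pulley above 5 N and contact force between pulley and stand above 3 N and linear speed of pulley below 0.02 m/s); the arm keeps its last pose, push and grip.
It fails at once if the tape roll, mug or wooden block is moved more than 30 mm (distance of any of tape_roll, mug, block from where it was at the start of the episode above 0.03 m).
It fails at once if the pulley is rammed onto the stand with more than 60 N (contact force between pulley and stand above 60 N).
It also fails if it takes over 54 s, if anything falls off the work surface, if the arm or the gripper's body presses on something with over 40 N, if the wrist force passes 120 N, or if a joint passes its speed limit or range.

## Working session

There is one attempt and no reset: what is moved stays moved. The work goes in short steps, each a Python script; the robot and the scene stay as the last script left them, time stands still between calls to the robot, and variables do not carry over. Pictures are saved under pics/ and viewed, at most 10 in all, crops included, and the job is handed in when it is done.

```bash
ls; mkdir -p pics; python3 - <<'E'
from plant import env,get_obs,cams
import cv2
for n in("top","side"):
    cv2.imwrite(f"pics/{n}0.png",cams.read_camera(n)); p=cams.camera_params(n); print(n,p)
o=get_obs();print(o,env.tip_extent)
E
```

```text
pics
top {'intrinsics': array([[601.97799908,   0.        , 310.01367447],
       [  0.        , 601.97799908, 248.46693601],
       [  0.        ,   0.        ,   1.        ]]), 'position': array([0.3883925, 0.1772406, 1.1872268]), 'attitude': array([[ 0.01850848,  0.98240184, -0.18586032],
       [-0.99950309,  0.0229238 ,  0.02163504],
       [ 0.02551493,  0.18536753,  0.98233796]])}
side {'intrinsics': array([[475.95660118,   0.        , 327.7942593 ],
       [  0.        , 475.95660118, 238.39214027],
       [  0.        ,   0.        ,   1.        ]]), 'position': array([ 0.38812282, -0.53956565,  0.54207219]), 'attitude': array([[ 9.61737715e-01,  1.38293893e-01, -2.36506590e-01],
       [-2.73971740e-01,  4.86188830e-01, -8.29795100e-01],
       [ 2.31267823e-04,  8.62841365e-01,  5.05474753e-01]])}
{'time': 0.1, 'joint_pos': array([ 1.26621999e+00,  1.16475891e-01,  1.44222415e+00,  2.33586546e-05,
        1.58399843e+00, -3.78154173e-02]), 'joint_velocities': array([ 0.00012265, -0.00078368,  0.00016321,  0.0002939 , -0.00068348,
       -0.000127  ]), 'effort': array([ 2.72271674e-03, -7.33663917e+01, -6.33790970e+01,  2.39543238e-05,
        5.23958704e-03,  5.77613810e-05]), 'tool_pos': array([0.17792063, 0.65102994, 0.30319446]), 'eef_rot': array([[-9.64629871e-01,  2.63607826e-01, -3.53905099e-04],
       [ 2.63608056e-01,  9.64629304e-01, -1.04791987e-03],
       [ 6.51473512e-05, -1.10414704e-03, -9.99999388e-01]]), 'contact_force': array([-0.44137717,  0.13294265, -0.13929007]), 'torque': array([-0.01771069, -0.02624308,  0.00055011]), 'grasp_force': 0.0, 'opening': 1.0003256070888369} 0.0726
```

View pics/top0.png

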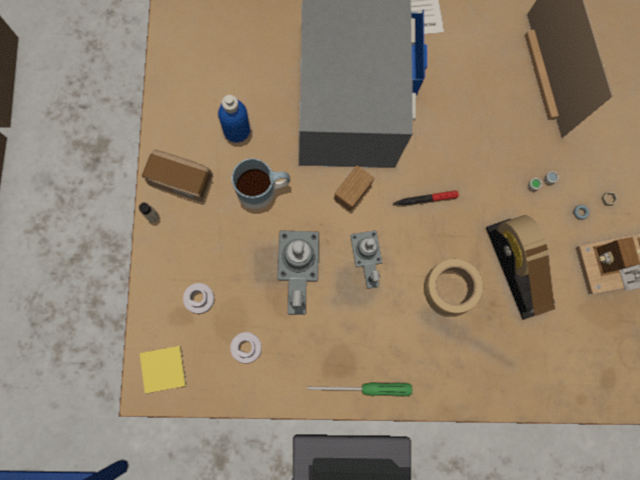

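View pics/side0.png

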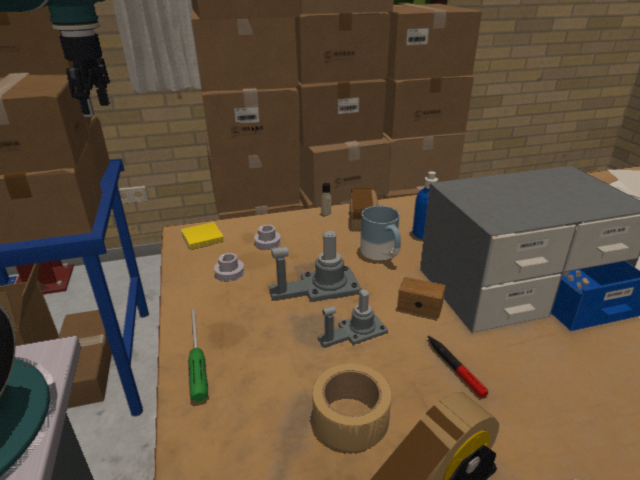

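Top view: the candidate pulleys are at (198,298) and (245,348). The same two are in the side view at (267,236) and (229,266). The one at top (198,298) lies farthest to the robot's left (+y is image left), so that is the pulley. The larger stand is at top (298,255) and side (330,265); the small one, at top (368,248), is not needed. I'll confirm in enlarged crops.

```bash
python3 - <<'E'
import cv2
a=cv2.imread("pics/top0.png");cv2.imwrite("pics/topc.png",cv2.resize(a[225:325,172:332],None,fx=5,fy=5,interpolation=cv2.INTER_CUBIC))
a=cv2.imread("pics/side0.png");cv2.imwrite("pics/sidec.png",cv2.resize(a[205:305,215:375],None,fx=5,fy=5,interpolation=cv2.INTER_CUBIC))
E
```

```text
(no output)
```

View pics/topc.png

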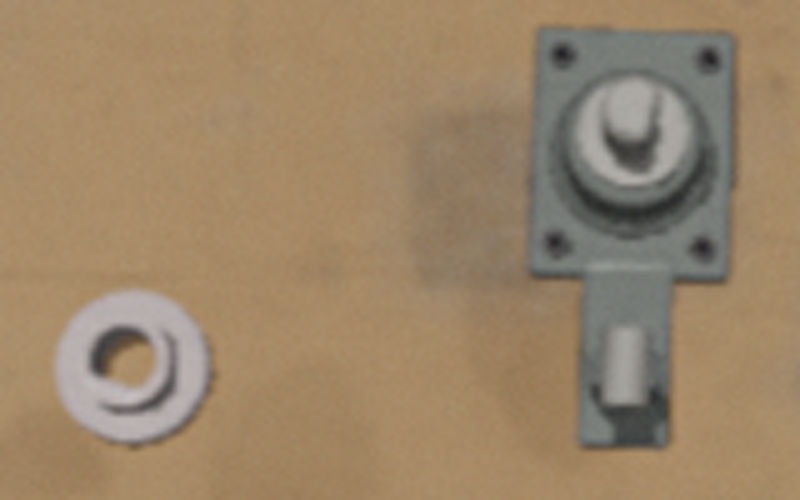

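View pics/sidec.png

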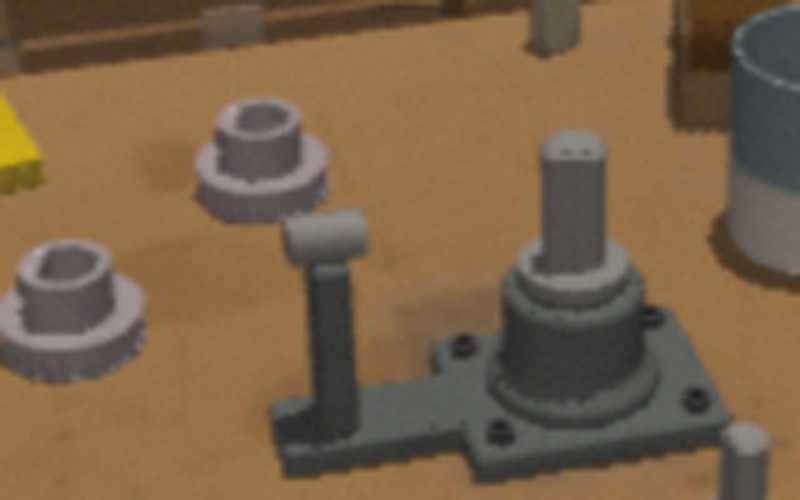

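The crops confirm both. The larger stand has its tongue and guide tube towards the robot. The pulley is at top-crop (132,367) and side-crop (260,118). No screw head shows on the side-camera face. Next I'll average frames, zoom in for the screw and shaft flat, and fit the stand pose.

```bash
cat > h.py <<'E'
import numpy as np, cv2
from scipy.optimize import least_squares
from plant import env,solver,get_obs,cams,job
P={n:cams.camera_params(n) for n in("top","side")}
def proj(n,X):
    p=P[n]; c=(np.atleast_2d(X)-p["position"])@p["attitude"]; c=c*[1,-1,-1]
    u=c@p["intrinsics"].T; return u[:,:2]/u[:,2:]
def tri(pt,ps):
    f=lambda X:np.r_[(proj("top",X)-pt).ravel(),(proj("side",X)-ps).ravel()]
    r=least_squares(f,[.55,.2,.05]); return r.x,r.fun
tc=lambda a:np.array(a)/5.+[171.6,224.6]
sc=lambda a:np.array(a)/5.+[214.6,204.6]
def avg(n,k=8): return np.mean([cams.read_camera(n).astype(float) for _ in range(k)],0)
def crop(im,u,v,w,h,f): return cv2.resize(np.clip(im[v:v+h,u:u+w],0,255).astype(np.uint8),(w*f,h*f),interpolation=cv2.INTER_CUBIC)
def Rd(phi): # tool down, tool y along world angle phi
    y=np.array([np.cos(phi),np.sin(phi),0]);z=np.array([0,0,-1.]);return np.c_[np.cross(y,z),y,z]
E
python3 - <<'E'
from h import *
st=np.array
A=[[52,40,12],[52,-40,12],[-52,-40,12],[-52,40,12]]
T=tc([[537,28],[735,34],[728,278],[530,270]])
B=A+[[-115,18,12],[-115,-18,12],[0,0,116]]
S=sc([[665,305],[733,412],[475,455],[432,345],[272,408],[285,455],[573,142]])
def W(q,X): c,s=np.cos(q[2]),np.sin(q[2]); X=np.array(X)/1e3; return np.c_[q[0]+c*X[:,0]-s*X[:,1],q[1]+s*X[:,0]+c*X[:,1],X[:,2]]
f=lambda q:np.r_[(proj("top",W(q,A))-T).ravel(),(proj("side",W(q,B))-S).ravel()]
r=least_squares(f,[.6,.2,0],loss='soft_l1');print(r.x,np.round(r.fun if 0 else f(r.x),1))
print("shaft top free",tri(tc([632,103]),sc([573,142])))
print("shoulder/top proj", proj("top",W(r.x,[[0,0,116],[0,0,66],[-78,0,91]])),proj("side",W(r.x,[[0,0,116],[-78,0,91]])))
print("pulley hub top",tri(tc([131,362]),sc([260,118])))
t=avg("top");s=avg("side");np.savez("a.npz",t=t,s=s)
c=np.zeros((600,800,3),np.uint8)
c[:300,:400]=crop(t,180,280,40,30,10);c[300:,:400]=crop(s,248,222,40,30,10)
c[:300,400:]=crop(t,280,233,40,30,10);c[300:,400:]=crop(s,310,228,40,30,10)
c=cv2.convertScaleAbs(c,alpha=1.2)
cv2.imwrite("pics/z.png",c)
E
```

```text
[0.59612392 0.17558573 0.0016921 ] [-0.8 -0.8 -0.4 -1.2  0.2  1.7 -0.8  2.5  1.6 -0.2  1.4  1.2 -1.   2.
 -2.3 -0.1 -0.3 -1.1  0.5  0.7  0.8  0.5]
shaft top free (array([0.59547568, 0.17568232, 0.11728078]), array([-0.09101383,  0.46584654,  0.46145077, -0.10078634]))
shoulder/top proj [[297.96616821 245.45022159]
 [297.81158526 250.47406935]
 [297.01034496 289.90895752]] [[330.02023684 233.49318877]
 [288.1499698  251.5697449 ]]
pulley hub top (array([0.50704867, 0.36372275, 0.03951779]), array([ 0.02396946, -0.23371581, -0.26272987,  0.04710659]))
```

View pics/z.png

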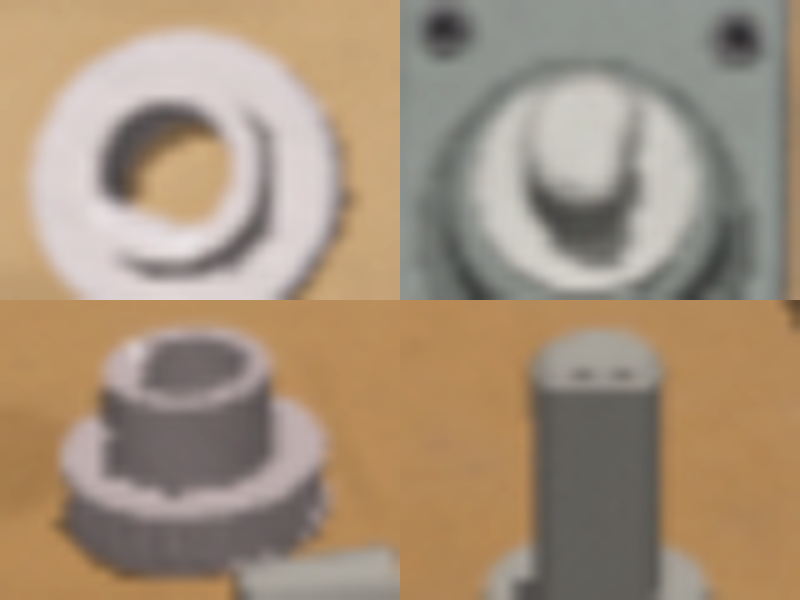

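The enlarged crop shows three things:
- **Pulley bore flat:** it runs from (105,205) to (185,228) in the top-left panel, so its screw side faces roughly -x and slightly +y.
- **Screw head:** the bump at (105,440) on the hub's left edge in the lower-left panel agrees with that.
- **Shaft flat:** it squarely faces the side camera (edge (535,390) to (660,390), lower right), so q≈1.29.

Heights check out: shaft top 117 mm (116 expected) and hub top 39.5 mm (36 expected). Next I'll refine the pulley yaw and feel the shaft.

```bash
python3 - <<'E'
from h import *
t=np.load("a.npz")["t"]
# metric rectification at z=36 -> bore edge fit
def edge(c,plot=0):
    th=np.radians(np.arange(110,320,5)); r=np.arange(2,17.6,.1)/1e3; out=[]
    for a in th:
        X=np.c_[c[0]+r*np.cos(a),c[1]+r*np.sin(a),0*r+.036]; uv=proj("top",X).astype(np.float32)
        b=cv2.remap(t[:,:,0].astype(np.float32),uv[:,:1],uv[:,1:],cv2.INTER_CUBIC).ravel()
        out.append(r[np.argmax(np.gradient(b))]*1e3)
    return th,np.array(out)
c=np.array([.507,.3637]);th,e=edge(c)
print(np.c_[np.degrees(th),e].round(1).tolist())
E
python3 - <<'E'
from h import *
c=np.array([.5958,.1756]);yaw=.0017
q0=1.29;j0=get_obs()["joint_pos"]
for k in(0,1):
  for d in(0,-.3,.3,-1.29):
    phi=yaw+q0+d-np.pi*k; print(k,d,solver.inverse_kinematics(np.r_[c,.16],Rd(phi)))
E
```

```text
[[110.0, 14.2], [115.0, 14.7], [120.0, 13.1], [125.0, 11.4], [130.0, 12.0], [135.0, 11.2], [140.0, 10.3], [145.0, 9.6], [150.0, 9.0], [155.0, 8.6], [160.0, 8.8], [165.0, 10.1], [170.0, 9.7], [175.0, 9.5], [180.0, 9.7], [185.0, 9.6], [190.0, 9.5], [195.0, 9.8], [200.0, 9.8], [205.0, 10.2], [210.0, 8.9], [215.0, 9.2], [220.0, 9.1], [225.0, 8.2], [230.0, 8.8], [235.0, 9.3], [240.0, 8.8], [245.0, 17.5], [250.0, 17.5], [255.0, 17.4], [260.0, 17.0], [265.0, 16.9], [270.0, 16.7], [275.0, 9.2], [280.0, 9.4], [285.0, 9.6], [290.0, 9.5], [295.0, 9.8], [300.0, 10.3], [305.0, 17.5], [310.0, 9.2], [315.0, 9.8]]
0 0 [ 2.45549552e-01  7.52124413e-02  1.72256116e+00 -4.44089210e-16
  1.34381905e+00 -1.04615045e+00]
0 -0.3 [ 2.45549552e-01  7.52124413e-02  1.72256116e+00 -4.44089210e-16
  1.34381905e+00 -7.46150448e-01]
0 0.3 [ 2.45549552e-01  7.52124413e-02  1.72256116e+00 -4.44089210e-16
  1.34381905e+00 -1.34615045e+00]
0 -1.29 [ 2.45549552e-01  7.52124413e-02  1.72256116e+00 -4.44089210e-16
  1.34381905e+00  2.43849552e-01]
1 0 [ 2.45549552e-01  7.52124413e-02  1.72256116e+00 -4.44089210e-16
  1.34381905e+00  2.09544221e+00]
1 -0.3 [ 2.45549552e-01  7.52124413e-02  1.72256116e+00 -4.44089210e-16
  1.34381905e+00  2.39544221e+00]
1 0.3 [ 2.45549552e-01  7.52124413e-02  1.72256116e+00 -4.44089210e-16
  1.34381905e+00  1.79544221e+00]
1 -1.29 [ 2.45549552e-01  7.52124413e-02  1.72256116e+00 -4.44089210e-16
  1.34381905e+00 -2.89774310e+00]
```

```bash
python3 - <<'E'
from h import *
t=np.load("a.npz")["t"][:,:,0].astype(np.float32)
# template fit: at z=36, sampled contrast across D-shaped edge
def samp(X,Y):
    uv=proj("top",np.c_[X,Y,0*X+.036]).astype(np.float32); return cv2.remap(t,uv[:,:1],uv[:,1:],cv2.INTER_LINEAR).ravel()
a=np.radians(np.arange(0,360,4.))
def score(p,d=1.2e-3):
    s=0
    r=np.where(np.cos(a)>0,0,0)+np.minimum(13.2e-3,np.where(np.cos(a)>.05,9.2e-3/np.maximum(np.cos(a),.05),1)) # a from flat normal
    g=a+np.pi+p[2]
    f=lambda rr:samp(p[0]+rr*np.cos(g),p[1]+rr*np.sin(g))
    return np.mean(np.clip(f(r+d)-f(r-d),-20,90))
best=sorted([(score((x,y,th)),round(x,4),round(y,4),round(th,2)) for x in np.arange(.500,.515,.0005) for y in np.arange(.358,.370,.0005) for th in np.arange(-1,1.01,.05)],reverse=True)
print(best[:8])
# hub outer + rim outer centre via rim: side pixel check
for b in best[:1]: print(proj("side",[[b[1],b[2],.036]]),"vs",sc([260,118]), proj("top",[[b[1],b[2],.036]]),proj("top",[[b[1],b[2],.015]]),"rim obs",tc([132,367]))
# stand check: same technique not needed
E
cat > feel.py <<'E'
from h import *
c=np.array([.5958,.1756]);yaw=.0017
def info(s=""):
    o=get_obs();print(s,"t%.1f"%o["time"],"op%.4f"%o["opening"],"gf%.1f"%o["grasp_force"],"F",o["contact_force"].round(1),"M",o["torque"].round(2),"p",o["tool_pos"].round(4));return o
def at(phi,off,z): # off: shift away from the flat (flat direction = -tool y at angle phi-pi)
    return np.r_[c+off*np.array([np.cos(phi),np.sin(phi)]),z]
E
python3 - <<'E'
from feel import *
phi=yaw+1.29
env.goto(at(phi,.002,.25),Rd(phi)); env.move_linear(at(phi,.002,.156),feed=.1); info("down")
env.move_gripper(0.45)
for d in(-.3,.3,0):
    env.goto(at(phi+d,.002,.156),Rd(phi+d)); info("pre"); env.move_gripper(0,20); info(d)
    if d: env.move_gripper(.45)
E
```

```text
[(np.float32(48.189945), np.float64(0.508), np.float64(0.368), np.float64(-0.35)), (np.float32(48.18796), np.float64(0.508), np.float64(0.3675), np.float64(-0.35)), (np.float32(48.173843), np.float64(0.508), np.float64(0.368), np.float64(-0.4)), (np.float32(48.11509), np.float64(0.508), np.float64(0.3675), np.float64(-0.3)), (np.float32(48.00623), np.float64(0.508), np.float64(0.368), np.float64(-0.3)), (np.float32(47.96745), np.float64(0.508), np.float64(0.3675), np.float64(-0.4)), (np.float32(47.961838), np.float64(0.508), np.float64(0.3675), np.float64(-0.25)), (np.float32(47.83761), np.float64(0.508), np.float64(0.368), np.float64(-0.45))]
[[266.54798676 228.67959635]] vs [266.6 228.2] [[195.89200601 296.41809857]] [[197.62903897 297.57585448]] rim obs [198. 298.]
down t4.3 op0.9993 gf0.0 F [-0.6 -0.2 -0. ] M [ 0.04 -0.06  0.02] p [0.5966 0.1776 0.1568]
pre t5.2 op0.4499 gf0.0 F [0.1 0.  0.7] M [-0.06  0.01  0.02] p [0.5969 0.1773 0.156 ]
-0.3 t5.5 op0.2483 gf22.1 F [-10.1  -8.3   6.8] M [-1.27  1.62  0.07] p [0.5963 0.1766 0.1561]
pre t6.4 op0.4575 gf0.0 F [-0.4 -0.5  0.1] M [-0.02  0.02  0.02] p [0.5958 0.1777 0.156 ]
0.3 t6.7 op0.2488 gf20.7 F [-1.6 -3.7  1.3] M [-0.61  0.09 -0.07] p [0.5958 0.1774 0.1561]
pre t7.4 op0.4477 gf0.0 F [ 0.4 -1.1 -0.4] M [-0.01  0.03 -0.03] p [0.5963 0.1776 0.156 ]
0 t7.7 op0.2252 gf22.8 F [0.5 1.3 0.7] M [ 0.36 -0.06  0.07] p [0.5964 0.1777 0.1561]
```

Squeezing at ±0.3 gives an equal opening of about 0.2485, against 0.2252 at d=0. The geometry predicts 22.3 mm and 20 mm, so the grip is square on the flat. Turning it to the guide now.

```bash
python3 - <<'E'
from feel import *
env.move_gripper(0,40); info()
for q in np.linspace(1.29,0,6)[1:]:
    env.goto(at(yaw+q,.002,.156),Rd(yaw+q))
env.dwell(.4); o=info("turned"); print(o["eef_rot"][:,1])
im=np.r_[crop(avg("top",4),270,225,60,40,7),crop(avg("side",4),300,215,60,40,7)]
cv2.imwrite("pics/t1.png",im)
E
```

```text
t7.9 op0.2256 gf40.1 F [-0.   2.   1.9] M [0.39 0.06 0.06] p [0.5964 0.1776 0.1561]
turned t10.1 op0.2240 gf43.1 F [-19.2  -8.6  11.2] M [-1.21  2.68 -0.05] p [0.5967 0.175  0.1561]
[ 0.99997551  0.00607166 -0.00348071]
```

View pics/t1.png

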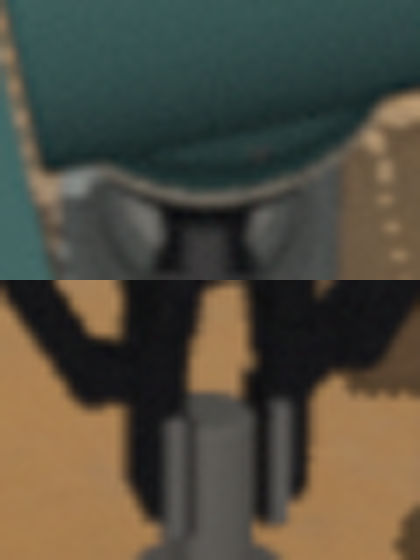

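The fingers are on the shaft, with the left pad against the flat side. The -19 N in x says the true axis lies a little nearer to the robot than my estimate, so I'll zero that force to locate it.

```bash
python3 - <<'E'
from feel import *
p=at(yaw,.002,.156)
for i in range(1,5):
    q=p-[.001*i,0,0]; env.move_linear(q,feed=.02,ori=Rd(yaw)); env.dwell(.15); o=info("x%.4f"%q[0])
    if o["contact_force"][0]>-2: break
print(o["eef_rot"][:,1])
E
```

```text
x0.5968 t10.9 op0.2269 gf41.6 F [-8.3 -6.9  6.5] M [-1.07  1.1  -0.03] p [0.5965 0.1749 0.1561]
x0.5958 t11.3 op0.2285 gf40.4 F [ 2.1 -5.9  2.6] M [-0.92 -0.4  -0.07] p [0.5962 0.1749 0.1561]
[0.99998246 0.00580955 0.00115274]
```

```bash
sed -i 's/c=np.array(.*);yaw/c=np.array([.5942,.1762]);yaw/' feel.py; python3 - <<'E'
from feel import *
env.move_gripper(.45)
env.move_linear(at(yaw,.002,.156),feed=.05,ori=Rd(yaw)); env.move_gripper(0,40); env.dwell(.3); info("regrip")
env.move_gripper(.5); env.move_linear(at(yaw,.002,.25),feed=.2); info("up")
# park toward the right, clear of the top view, then refine
env.move_gripper(1.0)
for th in(-.33,):
    phi=np.pi/2+th
    for k in(0,1):
        print([None if (s:=solver.inverse_kinematics(X,Rd(ph-k*np.pi))) is None else s[5].round(2) for X,ph in(([.508,.3675,.2],phi),([.5942,.1762,.2],np.pi/2),([.508,.3675,.2],phi-1.05),([.508,.3675,.2],phi+1.05))])
E
```

```text
regrip t12.4 op0.2269 gf39.5 F [1.2 0.7 1.4] M [ 0.07 -0.26  0.07] p [0.5963 0.1762 0.1561]
up t13.4 op0.4990 gf0.0 F [-0.8 -0.1 -1.2] M [-0.05  0.03 -0.02] p [0.596  0.1761 0.2492]
[np.float64(-0.66), np.float64(-1.32), np.float64(0.39), np.float64(-1.71)]
[np.float64(2.49), np.float64(1.82), np.float64(-2.75), np.float64(1.44)]
```

The re-grip is centred with forces near zero, so the axis is (0.5942, 0.1762). Now to the pulley: centre it with squeezes at ±60°, then grip it across its y and lift.

```bash
python3 - <<'E'
from feel import *
pc=np.array([.5075,.3678]); th=-.33; phi=np.pi/2+th; z=.089
env.goto(np.r_[pc,.2],Rd(phi-1.05)); env.move_linear(np.r_[pc,z],feed=.15); info("low")
for d in(-1.05,1.05,0):
    if d!=-1.05: env.move_gripper(.75); env.goto(np.r_[pc,z],Rd(phi+d))
    env.move_gripper(0,20); info("d%.2f"%d)
env.move_gripper(0,50); info("grip")
env.move_linear(np.r_[pc,.2],feed=.15); env.dwell(.2); info("lift")
E
```

```text
low t15.7 op1.0049 gf0.0 F [ 0.1 -0.6 -0.1] M [0.04 0.05 0.  ] p [0.508  0.3679 0.0901]
d-1.05 t16.2 op0.4171 gf19.8 F [-1.6 -0.8  3.9] M [-0.27  0.43  0.03] p [0.5076 0.3679 0.0896]
d1.05 t18.8 op0.4140 gf20.2 F [-0.  -0.7  2.1] M [-0.12  0.08 -0.03] p [0.5076 0.3678 0.0892]
d0.00 t20.5 op0.4031 gf20.5 F [-0.5 -0.7  1.5] M [-0.09  0.02  0.01] p [0.5075 0.3679 0.0892]
grip t20.7 op0.3946 gf50.3 F [-1.  -1.3  4.7] M [-0.13  0.13 -0.01] p [0.5076 0.3679 0.0893]
lift t21.8 op0.3942 gf49.8 F [-0.2 -0.9 -1.4] M [-0.02 -0.01  0.02] p [0.5073 0.3677 0.199 ]
```

```bash
python3 - <<'E'
from feel import *
o=get_obs();env.move_linear(np.r_[.5075,.3678,.24],feed=.15)
env.goto(np.r_[c,.24],Rd(np.pi/2+yaw)); env.dwell(.3); o=info("above"); print(o["eef_rot"][:,1])
im=np.r_[crop(avg("side",8),290,175,80,75,8)]
cv2.imwrite("pics/t2.png",im)
X=np.r_[c,0];print([(proj("side",[X+[0,0,z]])[0]-[290,175])*8 for z in(.116,.151,.187)])
E
```

```text
above t23.4 op0.3911 gf49.8 F [-0.   0.4 -2.4] M [ 0.05 -0.01 -0.03] p [0.594  0.177  0.2399]
[-2.61186111e-03  9.99996588e-01  4.35037708e-05]
[array([311.20306303, 467.80340127]), array([311.42603257, 330.14140176]), array([311.6653838 , 182.36530765])]
```

View pics/t2.png

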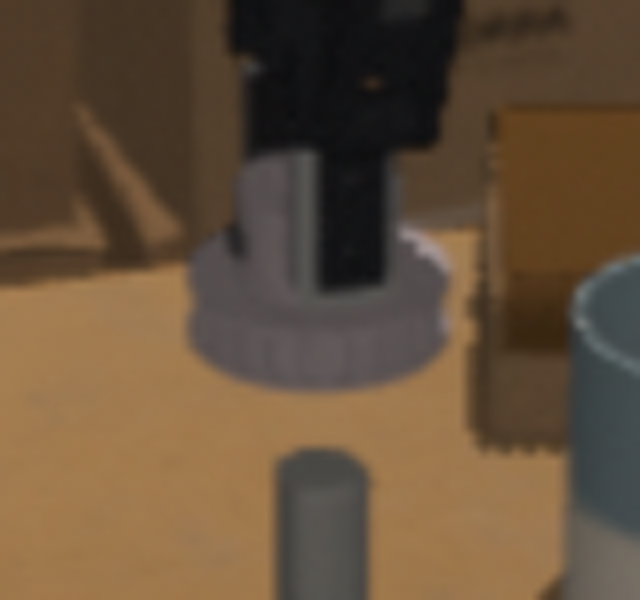

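The pulley hangs level and centred over the shaft: rim centre at column 319, shaft at 322. The dark screw head shows at the hub's left silhouette (236,240), facing the guide side. Now I'll lower it with force watch.

```bash
python3 - <<'E'
from feel import *
R=Rd(np.pi/2+yaw)
env.move_linear(np.r_[c,.209],feed=.1,ori=R); o=info("start"); b=o["contact_force"][2]
z=.209
while z>.153:
    z-=.002 if z>.159 else .001
    env.move_linear(np.r_[c,z],feed=.03); o=info("%.3f"%z)
    if o["contact_force"][2]-b>10: break
E
```

```text
start t24.2 op0.3913 gf49.9 F [-0.7  0.5 -1.2] M [-0.01 -0.02  0.03] p [0.5941 0.1761 0.2085]
0.207 t24.5 op0.3929 gf49.9 F [ 0.  -0.4 -1.3] M [-0.03 -0.07 -0.03] p [0.5943 0.1762 0.2074]
0.205 t24.8 op0.3911 gf49.9 F [-0.2 -0.1 -2. ] M [ 0.03 -0.03 -0.02] p [0.5942 0.1762 0.2049]
0.203 t25.0 op0.3931 gf49.9 F [-0.3  0.7 -2.2] M [-0.01 -0.01 -0.02] p [0.5942 0.1762 0.2028]
0.201 t25.2 op0.3894 gf49.9 F [-0.5  0.  -2. ] M [ 0.02  0.   -0.01] p [0.5942 0.1762 0.2008]
0.199 t25.5 op0.3926 gf49.9 F [-0.2 -0.1 -1.4] M [ 0.01 -0.02 -0.01] p [0.5942 0.1762 0.1989]
0.197 t25.8 op0.3894 gf49.9 F [ 0.  -0.2 -1.7] M [-0.01  0.03  0.01] p [0.5941 0.1762 0.1968]
0.195 t26.0 op0.3956 gf49.9 F [ 0.1  0.1 -2.5] M [-0.02  0.01 -0.04] p [0.5941 0.1762 0.1948]
0.193 t26.2 op0.3904 gf49.9 F [-0.1 -0.1 -1.9] M [ 0.    0.01 -0.  ] p [0.5941 0.1762 0.1928]
0.191 t26.5 op0.3894 gf49.9 F [ 0.1 -0.4 -2.1] M [0.01 0.01 0.  ] p [0.5941 0.1762 0.1908]
0.189 t26.8 op0.3912 gf49.9 F [-0.8  0.1 -2.3] M [ 0.02 -0.01 -0.04] p [0.5941 0.1762 0.1888]
0.187 t27.0 op0.3942 gf49.9 F [-0.5 -1.  -0.8] M [-0.   -0.    0.02] 
[... 1098 characters left out ...]
 [-0.02 -0.05 -0.01] p [0.5941 0.1762 0.1628]
0.161 t30.2 op0.3929 gf49.9 F [ 0.5 -0.1 -2.6] M [-0.01 -0.01  0.03] p [0.5942 0.1762 0.1608]
0.159 t30.5 op0.3901 gf49.9 F [ 0.8 -0.4 -2. ] M [-0.01  0.01  0.07] p [0.5941 0.1762 0.1589]
0.158 t30.8 op0.3925 gf49.9 F [ 0.2  0.2 -1.4] M [ 0.02  0.04 -0.  ] p [0.5942 0.1762 0.1579]
0.157 t31.0 op0.3877 gf49.9 F [ 0.7  0.1 -2.2] M [-0.   -0.03  0.04] p [0.5942 0.1762 0.1569]
0.156 t31.2 op0.3927 gf49.9 F [ 0.5  1.  -1.8] M [-0.05 -0.05  0.02] p [0.5942 0.1762 0.1559]
0.155 t31.5 op0.3906 gf50.2 F [0.3 0.5 1.8] M [-0.01 -0.05 -0.04] p [0.5943 0.1762 0.1553]
0.154 t31.8 op0.3938 gf51.3 F [-5.4 -1.9 12.4] M [-0.31  0.81 -0.06] p [0.5944 0.1762 0.1553]
```

It seated freely at TCP z = 0.155, as predicted, and presses down with about 14 N. A last look before handing in.

```bash
python3 - <<'E'
from feel import *
env.dwell(.5); info("rest")
s=avg("side",6); cv2.imwrite("pics/t3.png",crop(s,265,200,100,75,8))
X=np.r_[c,0]
for th in(-.2,0,.2):print(th,(proj("side",[X+[-.0195*np.cos(th),-.0195*np.sin(th),.091]])[0]-[265,200])*8)
E
```

```text
rest t32.2 op0.3936 gf51.3 F [-5.2 -1.8 10.9] M [-0.25  0.83  0.04] p [0.5944 0.1763 0.1553]
-0.2 [425.91386766 366.11792753]
0 [428.64482193 374.86028043]
0.2 [434.7107767  383.17896325]
```

View pics/t3.png

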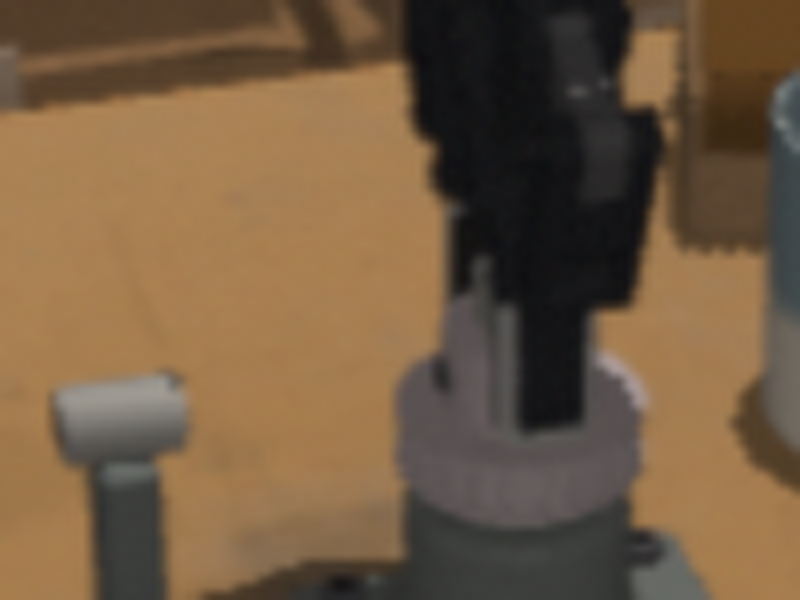

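The pulley is flat on the shoulder. The screw head at (440,378) matches the predicted (429,375) once the 8-pixel bias of the rim centre is removed, so it faces the guide to within about 0.1 rad. Handing in.

```bash
python3 -c "
from plant import job;print(job.close_job())"
```

```text
the job is handed in; nothing more can be done
None
```

The job is handed in at about 33 s of the 54 s allowed, with no verdict returned: the shaft flat is turned to the key guide, and the pulley sits on the shoulder with its screw facing the guide (within about 0.1 rad by camera), gripped at about 51 N and pressed down with about 12 N.

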